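# Refit an idler pulley and lock it with a push-on spring clip

## Robot

A 6-joint arm with a two-finger parallel gripper is mounted at the origin on the work surface; the furniture and walls round the work are solid. World frame = base frame: x ahead of the robot, y to its left, z up, the work surface at z = 0. Lengths are in m, angles in rad, forces in N, time in s.
With the tool pointing down it reaches from about 0.375 to 0.925 m from the base axis. Payload 5.7 kg.
Tool frame: the origin (TCP) lies midway between the tips of the shut fingers; the grasp point (between the pads) lies 19 mm behind it; z points along the fingers, y is the line along which they close (so a half turn about z gives the same grasp; the last joint's range is limited). The gripper opens to 85 mm and grips with 20 to 120 N. Pads are 22 mm wide; open, the fingers measure 114 mm over their backs; the gripper's body (76 mm by 85 mm) begins 54 mm behind the grasp point. The pads swing forward as they close: fully open they stand 13 mm farther back than shut.
Start: joints at [-1.384, 0.359, 1.51, -0, 1.272, -0.115], TCP at [0.178, -0.573, 0.231] pointing down, gripper open.
Joint ranges: [-2.97, 2.97], [-1.01, 2.36], [0.21, 2.38], [-0.96, 4.11], [0.2, 2.71], [-2.98, 2.98]. Speed limits (rad/s): [2.39, 2.39, 3.14, 3.14, 3.14, 3.14].

## Interface

Orientations are given as [roll, pitch, yaw] about the fixed x, y, z axes, in that order (R = Rz(yaw) Ry(pitch) Rx(roll)).
In Python, from bench import ctrl gives the robot as it stands. The module is installed in compiled form; this text tells all that it offers.
- The arm moves only by the tool apply_moves, never from a script. Its argument "targets" is a list of rows, each an object with "slide": the shift along the world's x, y, z in cm, a list of three; "angular": the turn, a rotation vector about the world's x, y, z in degrees, a list of three. In form: [{"slide": [x, y, z], "angular": [rx, ry, rz]}, ...]. A call has 1 to 20 rows; each row shifts and turns the commanded pose from where the row before left it; what a row does not reach is not made up. A row lasts 1/12 s, in which the tool goes at most 41.7 mm and 7.16 degrees, less where a joint would pass 70% of its speed; a pose out of reach is approached as far as the arm can. A call with a gripper value outside its range is refused whole. "grip" is the opening in per cent of the stroke, from 0 (shut) to 100 (fully open), set as the call begins (left out, the last holds). The fingers move at their own pace and stop on an object; "force" is the grip in N (left out, the last holds). Time passes only in rows, so rows that do not move let the fingers close. It gives the time, the measured TCP pose, the force, the opening and the grip force at its end, in the units of the state.
- ctrl.get_state(): the state, without advancing time (a new reading comes with each control period).
- ctrl.capture(name): name is "side" or "top"; returns the picture (384x512x3 uint8, red, green, blue); there is no depth.
- ctrl.camera_model(name): a dict with "fx", "fy", "cx", "cy" (pixels), "R" (3x3) and "t" (3): a world point X has camera coordinates R X + t. Camera axes: x right, y down, z forward; pixel columns grow to the right and rows downward; lengths in m; the calibration is good to about 2 mm. A picture is of the moment at which its call begins. camera_model takes no time and is no camera call.
- ctrl.close_job(): hands the job in; it is judged then, once.
Trained networks look in the newest picture that a camera, given by its name, has taken for a name from the list of things; names that differ only in an ending like _2 or _b are one class to them, and where a whole thing is asked for, a point or a joint stands for the part that bears it (a point fixed in the world has none). Each returns a list of dicts, best first, with "score" (0 to 1); they miss things now and then, are a little off and sometimes report something else, mostly with a low value. They report only what shows in the picture. A call takes as long as a camera call. They do not tell look-alikes from the thing itself.
- ctrl.search_frame(camera, query): "point" ([x, y, z] in m, in world coordinates, good to about 4 mm: the middle of the surface that is visible of it).
- ctrl.landmark_of(camera, query): "point" ([x, y, z] in m, in world coordinates, good to about 4 mm: a listed point, or the origin of a listed thing).
The state is a dict: "time_s": time; "joint_positions": joint angles; "joint_vel": joint speeds; "joint_efforts": joint torques, N m; "ee_pos": TCP position; "ee_rot": TCP orientation; "force": force on the tool from outside, world axes, zero at the start; "torque": the same for the moment, N m; "finger_gap": opening from 0.0 (shut) to 1.0 (fully open); "grasp_force": force on a finger pad.
Only numpy, scipy, OpenCV 4.12 (cv2) and the standard library are available. Lean on these libraries where they do the work, as an engineer would, in place of code of your own. Each camera call takes 0.05 s, during which the arm holds its last target. There are 200 camera calls.

## Task

Put the idler pulley back on the spindle of the belt tensioner, hub up and fully down on its seat, lowering it gently. Then push the spring clip sideways into the spindle groove just above the hub, its open jaws pointing at the tension screw, until it snaps over, and bear on it along the rails with a firm push of more than 12 N but never over 30 N, so that it is surely home before you let go; the block under the spindle is loose and gives way until it meets the screw, so go by feel. Leave the other things on the bench where they are.

Things in the scene. Friction and masses are not known exactly. Their poses are not given: they have to be found in the camera images.
- tensioner: belt tensioner on its plywood board (board 270 x 130 x 15 mm, fixed to the bench): grey base plate, two steel guide rails, and at the +x end an upright lug (top at 59 mm) with a horizontal tension screw and black knob. Origin: centre of the board's underside; x runs along the rails towards the screw, z up
- seat (a point): point on the spindle axis at the top of the flange on which the pulley sits, 49 mm above the bench; it moves with the block. Axes parallel to the tensioner's
- groove (a point): point on the spindle axis level with the hub top of a seated pulley (83 mm above the bench); a seated clip's underside lies here. The groove is 20 mm in diameter, its upper shoulder 7.5 mm above this point. Below and above it the spindle is 26 mm in diameter; it tapers from 15 mm above this point to its top at 21.5 mm. Axes parallel to the tensioner's
- pulley: aluminium idler pulley, lying hub up: V-groove rim 62 mm in diameter and 22 mm high, hub 35 mm in diameter, 34 mm high in all, bore 29 mm, 0.2 kg. Origin: centre of its underside; z up along the bore
- clip: push-on spring clip, lying flat: steel fork 4.5 mm thick, 35 mm wide, with two sprung jaws; behind it an upright black thumb grip to hold it by, centred at x = -39 mm, 22 mm long (x), 16 mm wide (y), 30 mm high; 0.05 kg in all. Origin: on the underside, at the point that lies on the spindle axis when the clip is home; x points forward out of the open jaws, z up
- clip_mouth (a point): point on the clip's underside between the tips of its jaws, 12 mm in front of its origin. The lips (at x = 8 mm) stand 14.5 mm apart and must spread over the 20 mm groove: that takes 7 to 12 N of push once the block is on the screw; then they snap over and pull the clip home
- screwdriver: yellow screwdriver, a bystander, 202 mm long, lying near the robot
- sanding_block: brown sanding block, a bystander, 126 x 94 x 29 mm
- nail_punch: steel nail punch, a bystander, about 130 mm long
- gclamp: dark G-clamp, a bystander, 147 x 199 x 26 mm
- pencil: pencil, a bystander, 190 mm long
- saddle: the rounded back of the clip's throat, part of the steel fork, which bears on the floor of the groove when the clip is home; frame as the clip's. At the snap the block may jump a few mm back to the clip and the push drops; pushed on, the block returns to the screw, and only then does the push rise steeply. A seated clip lies on the hub top
- block: steel slide block that carries the spindle and slides between the rails along the tensioner's x with about 4 N of friction; it has 6 to 22 mm of free travel in +x before it stops dead on the screw, and cannot move sideways. Origin: on the spindle axis, 25 mm above the bench; axes parallel to the tensioner's
Mind the look-alikes: they are no part of the job. Several things look just like the clip: the one meant starts farthest to the robot's right.

How it is judged:
On the way, in this order (a step that is already met when the one before it is completed fails the run):
1. the pulley sits on the spindle, hub up and fully down on its seat (distance between pulley and seat below 0.004 m and angle between pulley's own z axis and vertical below 0.1 rad), for 0.2 s.
2. the clip is home in the groove and pressed on its floor with a firm push of more than 12 N (horizontal distance between clip and groove below 0.0025 m and z of clip in the frame of groove between -0.002 and 0.0045 m and contact force between saddle and block above 12 N), for 0.1 s.
At the end, for the whole second after the job is handed in: The pulley is on the spindle, hub up, its underside within 4 mm of the seat; the clip lies flat in the groove with its origin within 2.5 mm of the spindle axis, its jaws towards the tension screw (within 25 degrees); both are at rest and released (all of step 1 and horizontal distance between clip and groove below 0.0025 m and z of clip in the frame of groove between -0.002 and 0.0045 m and angle between clip's own z axis and vertical below 0.2 rad and angle between the x axis of clip and the x axis of tensioner, either way round below 0.45 rad and x of clip_mouth in the frame of groove above 0 m and linear speed of each of clip, pulley below 0.02 m/s); the robot touches nothing.
It fails at once if the clip is pressed home with more than 30 N (its saddle on the groove floor) (contact force between saddle and block above 30 N).
It fails at once if the pulley is dropped or rammed onto the spindle (more than 60 N) (contact force between pulley and block above 60 N).
It fails at once if a bystander is moved by more than 30 mm (distance of any of screwdriver, sanding_block, nail_punch, gclamp, pencil from where it was at the start of the episode above 0.03 m).
It also fails if it takes over 72 s, if anything falls off the work surface, if the arm or the gripper's body presses on something with over 40 N, if the wrist force passes 120 N, or if a joint passes its speed limit or range.

## Working session

There is one attempt and no reset: what is moved stays moved. The work goes in short steps, Python scripts to look and compute and a tool call to move; the robot and the scene stay as the last step left them, time stands still between calls to the robot, and variables do not carry over. Pictures are saved under pics/ and viewed, at most 11 in all, crops included, and the job is handed in when it is done.

Besides the shell and the picture viewer there is one more tool, called after "Emit:" as name([rows], argument=value, ...), one row to a line, values as JSON. apply_moves: Moves the arm, as the interface text tells. Its arguments: {"type":"object","properties":{"targets":{"type":"array"},"grip":{"type":"number"},"force":{"type":"number"}},"required":["targets"]}

```bash
mkdir -p pics; python3 - <<'E'
from bench import ctrl
import cv2,numpy as np
for n in("top","side"):
    im=ctrl.capture(n); cv2.imwrite(f"pics/{n}0.png",im[:,:,::-1])
    m=ctrl.camera_model(n); R=np.array(m["R"]);t=np.array(m["t"]); print(n,m["fx"],m["cx"],m["cy"],"pos",(-R.T@t).round(3),R.round(2).tolist())
    for q in("clip","pulley","seat","groove","tensioner","block","clip_mouth"):
        for d in ctrl.landmark_of(n,q):
            p=np.array(d["point"]);c=R@p+t;print(q,round(d["score"],2),p.round(4),(c[:2]/c[2]*m["fx"]+[m["cx"],m["cy"]]).round())
s=ctrl.get_state();print(s)
E
```

```text
top 446.1501482724043 249.7039590953157 194.9048685458915 pos [ 0.427 -0.021  1.202] [[-0.01, -1.0, 0.01], [-1.0, 0.01, -0.07], [0.07, -0.01, -1.0]]
clip 0.61 [0.5206 0.134  0.0007] [187. 192.]
clip 0.53 [ 0.4731 -0.268   0.0054] [336. 208.]
clip 0.51 [0.333  0.1959 0.0004] [164. 262.]
pulley 0.83 [ 0.5297  0.2606 -0.0048] [140. 189.]
seat 0.91 [ 0.5944 -0.0271  0.0512] [247. 162.]
groove 0.74 [ 0.594  -0.0283  0.0849] [247. 160.]
tensioner 0.72 [ 5.956e-01 -2.430e-02  5.000e-04] [246. 164.]
block 0.65 [ 0.5946 -0.0285  0.0257] [247. 163.]
clip_mouth 0.75 [ 0.5946 -0.0298  0.0521] [248. 161.]
clip_mouth 0.5 [ 0.3252  0.2061 -0.001 ] [160. 265.]
clip_mouth 0.48 [5.107e-01 1.227e-01 2.000e-04] [191. 195.]
clip_mouth 0.45 [ 0.486  -0.2633  0.0031] [334. 204.]
side 347.5308864403456 257.08941668961353 196.32431454761996 pos [ 0.125 -0.864  0.456] [[0.91, -0.42, 0.01], [-0.14, -0.34, -0.93], [0.39, 0.84, -0.37]]
clip 0.6 [ 0.4739 -0.266  -0.0051] [283. 272.]
clip 0.46 [5.168e-01 1.389e-01 3.000e-04] [236. 205.]
pulley 0.62 [0.5307 0.2596 0.0017] [228. 192.]
seat 0.88 [ 0.5933 -0.0284  0.0
[... 236 characters left out ...]
 'joint_positions': array([-1.38411992e+00,  3.58797478e-01,  1.51039289e+00, -1.91234074e-05,
        1.27247737e+00, -1.15088029e-01]), 'joint_vel': array([-2.33219442e-05, -6.61632015e-05, -2.17487765e-03,  1.96988916e-03,
        1.06480833e-04, -6.78990664e-04]), 'joint_efforts': array([ 3.42820713e-03, -5.27515304e+01, -2.79041237e+01, -1.22728770e-04,
        1.66788250e-03, -9.58078886e-06]), 'ee_pos': array([ 0.17831273, -0.57287186,  0.23127099]), 'ee_rot': array([-3.14151596e+00,  9.53437300e-06,  3.01770062e-01]), 'force': array([-0.68701391,  0.46699169, -0.14611406]), 'torque': array([ 0.0073588 , -0.00143801,  0.00473401]), 'grasp_force': 0.0, 'finger_gap': 0.9993584807593955}
```

```bash
python3 - <<'E'
import cv2
a=cv2.imread("pics/top0.png");cv2.imwrite("pics/top0c.png",cv2.resize(a,(800,600),interpolation=2))
E
```

```text
(no output)
```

View pics/top0c.png

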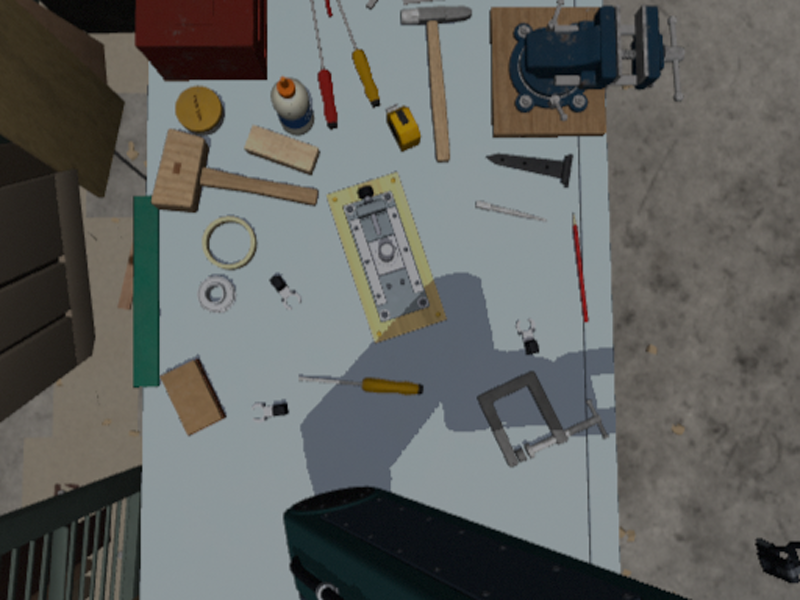

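View pics/side0.png

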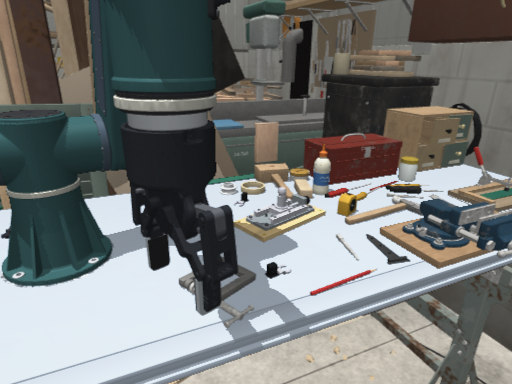

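The picture shows three clip look-alikes, in unscaled top pixels:
- **(187,192):** left centre.
- **(164,262):** lower left.
- **(336,208):** y=-0.268, farthest to the robot's right, so this is the one meant.

The pulley is at (140,189). The tensioner is at (247,162) with its knob at (234,122). Next I'll take rectified close crops to check the choice and get the yaws.

```bash
cat > h.py <<'E'
import numpy as np,cv2
from bench import ctrl
def proj(n,P):
    m=ctrl.camera_model(n);c=np.asarray(m["R"])@np.asarray(P,float)+m["t"];return c[:2]/c[2]*[m["fx"],m["fy"]]+[m["cx"],m["cy"]]
def rect(im,n,c,z,h,px):  # orthographic crop of plane z about c: up=+x, left=+y
    X=[(c[0]+h,c[1]+h),(c[0]+h,c[1]-h),(c[0]-h,c[1]-h),(c[0]-h,c[1]+h)]
    s=np.float32([proj(n,(x,y,z)) for x,y in X]);d=np.float32([(0,0),(px,0),(px,px),(0,px)])
    return cv2.warpPerspective(im,cv2.getPerspectiveTransform(s,d),(px,px),flags=2)
def px2w(p,c,h,px): return c[0]+h-p[1]*2*h/px, c[1]+h-p[0]*2*h/px
E
python3 - <<'E'
from h import *
im=cv2.imread("pics/top0.png")
a=rect(im,"top",(.473,-.268),.0045,.06,400);b=rect(im,"top",(.595,-.025),.015,.16,400)
cv2.imwrite("pics/c1.png",np.hstack([a,b]))
hsv=cv2.cvtColor(b,cv2.COLOR_BGR2HSV);m=((hsv[...,0]>15)&(hsv[...,0]<35)&(hsv[...,1]>60)).astype(np.uint8)
ys,xs=np.where(m);r=cv2.minAreaRect(np.c_[xs,ys].astype(np.float32));print("board",r,px2w(r[0],(.595,-.025),.16,400))
g=cv2.cvtColor(a,cv2.COLOR_BGR2GRAY);k=(g<50).astype(np.uint8);n,l,s,c=cv2.connectedComponentsWithStats(k);i=1+s[1:,4].argmax()
ys,xs=np.where(l==i);print("grip",px2w(c[i],(.473,-.268),.06,400),cv2.minAreaRect(np.c_[xs,ys].astype(np.float32)))
E
```

```text
board ((154.35003662109375, 172.04995727539062), (424.0614013671875, 233.37606811523438), 71.56504821777344) (0.6173600341796874, 0.011519970703125007)
grip (np.float64(0.4372548212956068), np.float64(-0.2757953648548027)) ((226.40939331054688, 318.486572265625), (83.93831634521484, 75.24903869628906), 79.99201965332031)
```

View pics/c1.png

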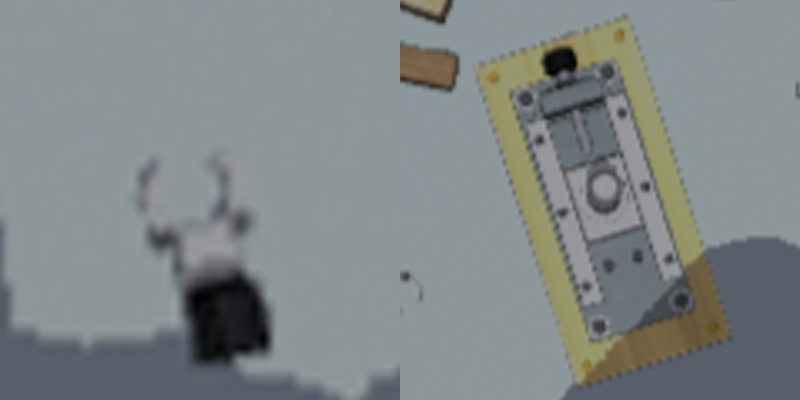

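The chosen clip's jaws are at crop (193,205) and its black grip at (226,318), so its yaw is about 10°. The board corners at (477,67), (628,15), (730,338) and (580,385) give a tensioner yaw of about 18°, with the spindle at (605,187). The tool yaw is already 17.3°, so I'll go to the pulley.

Emit:
apply_moves([
  {"slide":[2.43,2.275,0],"angular":[0,0,0]},
  {"slide":[2.43,2.275,0],"angular":[0,0,0]},
  {"slide":[2.43,2.275,0],"angular":[0,0,0]},
  {"slide":[2.43,2.275,0],"angular":[0,0,0]},
  {"slide":[2.43,2.275,0],"angular":[0,0,0]},
  {"slide":[2.43,2.275,0],"angular":[0,0,0]},
  {"slide":[2.43,2.275,0],"angular":[0,0,0]},
  {"slide":[2.43,2.275,0],"angular":[0,0,0]},
  {"slide":[2.43,2.275,0],"angular":[0,0,0]},
  {"slide":[2.43,2.275,0],"angular":[0,0,0]},
  {"slide":[2.43,2.275,0],"angular":[0,0,0]},
  {"slide":[2.43,2.275,0],"angular":[0,0,0.6]},
], grip=100, force=40)

```text
time_s: 1.8
ee_pos: [0.471, -0.2986, 0.2315]
ee_rot: [3.141, -0.0, 0.312]
force: [0.1, -0.6, 0.0]
finger_gap: 0.995
grasp_force: 0.0
```

Emit:
apply_moves([
  {"slide":[0.375,3.5,0],"angular":[0,0,0]},
  {"slide":[0.375,3.5,0],"angular":[0,0,0]},
  {"slide":[0.375,3.5,0],"angular":[0,0,0]},
  {"slide":[0.375,3.5,0],"angular":[0,0,0]},
  {"slide":[0.375,3.5,0],"angular":[0,0,0]},
  {"slide":[0.375,3.5,0],"angular":[0,0,0]},
  {"slide":[0.375,3.5,0],"angular":[0,0,0]},
  {"slide":[0.375,3.5,0],"angular":[0,0,0]},
  {"slide":[0.375,3.5,0],"angular":[0,0,0]},
  {"slide":[0.375,3.5,0],"angular":[0,0,0]},
  {"slide":[0.375,3.5,-1],"angular":[0,0,0]},
  {"slide":[0.375,3.5,-1],"angular":[0,0,0]},
  {"slide":[0.375,3.5,-2],"angular":[0,0,0]},
  {"slide":[0.375,3.5,-2],"angular":[0,0,0]},
  {"slide":[0.375,3.5,-2],"angular":[0,0,0]},
  {"slide":[0.375,3.5,-2],"angular":[0,0,0]},
  {"slide":[0,0,0],"angular":[0,0,0]},
  {"slide":[0,0,0],"angular":[0,0,0]},
])

```text
time_s: 3.3
ee_pos: [0.5289, 0.2615, 0.1298]
ee_rot: [-3.142, 0.003, 0.315]
force: [-0.8, 0.1, 0.2]
finger_gap: 0.995
grasp_force: 0.0
```

Emit:
apply_moves([
  {"slide":[0,0,-2],"angular":[0,0,0]},
  {"slide":[0,0,-2],"angular":[0,0,0]},
  {"slide":[0,0,-2],"angular":[0,0,0]},
  {"slide":[0,0,-2],"angular":[0,0,0]},
  {"slide":[0,0,-2],"angular":[0,0,0]},
  {"slide":[0,0,-1.5],"angular":[0,0,0]},
  {"slide":[0,0,-1.2],"angular":[0,0,0]},
  {"slide":[0,0,0],"angular":[0,0,0]},
  {"slide":[0,0,0],"angular":[0,0,0]},
])

```text
time_s: 4.05
ee_pos: [0.5301, 0.2594, 0.0045]
ee_rot: [3.142, 0.0, 0.311]
force: [0.7, -0.1, -0.1]
finger_gap: 0.999
grasp_force: 0.0
```

Emit:
apply_moves([
  {"slide":[0,0,0],"angular":[0,0,0]},
  {"slide":[0,0,0],"angular":[0,0,0]},
  {"slide":[0,0,0],"angular":[0,0,0]},
  {"slide":[0,0,0],"angular":[0,0,0]},
  {"slide":[0,0,0],"angular":[0,0,0]},
  {"slide":[0,0,0],"angular":[0,0,0]},
  {"slide":[0,0,0],"angular":[0,0,0]},
  {"slide":[0,0,0],"angular":[0,0,0]},
], grip=0, force=40)

```text
time_s: 4.72
ee_pos: [0.531, 0.2605, 0.0062]
ee_rot: [3.142, -0.003, 0.313]
force: [-1.6, -1.3, 7.8]
finger_gap: 0.696
grasp_force: 42.1
```

Emit:
apply_moves([
  {"slide":[0,0,1],"angular":[0,0,0]},
  {"slide":[0,0,2],"angular":[0,0,0]},
  {"slide":[0,0,3],"angular":[0,0,0]},
  {"slide":[0,0,3],"angular":[0,0,0]},
  {"slide":[0,0,3],"angular":[0,0,0]},
  {"slide":[0,0,2],"angular":[0,0,0]},
  {"slide":[0.5,-2,0],"angular":[0,0,0]},
  {"slide":[0.5,-2.5,0],"angular":[0,0,0]},
  {"slide":[0.5,-3,0],"angular":[0,0,0]},
  {"slide":[0.5,-3,0],"angular":[0,0,0]},
  {"slide":[0.5,-3,0],"angular":[0,0,0]},
  {"slide":[0.5,-3,0],"angular":[0,0,0]},
  {"slide":[0.5,-2.5,0],"angular":[0,0,0]},
  {"slide":[0.5,-2,0],"angular":[0,0,0]},
  {"slide":[0.5,-1,0],"angular":[0,0,0]},
  {"slide":[0,0,0],"angular":[0,0,0]},
  {"slide":[0,0,0],"angular":[0,0,0]},
])

```text
time_s: 6.13
ee_pos: [0.5751, 0.0404, 0.1447]
ee_rot: [-3.141, -0.001, 0.311]
force: [0.4, 1.0, -1.2]
finger_gap: 0.694
grasp_force: 44.1
```

```bash
python3 - <<'E'
from h import *
print(ctrl.get_state()["ee_pos"],ctrl.get_state()["ee_rot"])
ims=[]
for n in("top","side"):
    im=ctrl.capture(n)[:,:,::-1].copy()
    for q in("pulley","seat","groove","block"):
        for d in ctrl.landmark_of(n,q)[:2]: print(n,q,round(d["score"],2),np.round(d["point"],4))
    u,v=proj(n,ctrl.get_state()["ee_pos"]).astype(int);u=np.clip(u,60,450);v=np.clip(v,60,320)
    ims.append(cv2.resize(im[v-60:v+60,u-60:u+60],(400,400),interpolation=2));cv2.imwrite(f"pics/{n}1.png",im)
cv2.imwrite("pics/p1.png",np.hstack(ims))
E
```

```text
[0.57508174 0.04038905 0.14473026] [-3.14104418e+00 -6.37930263e-04  3.11055448e-01]
top pulley 0.48 [0.5752 0.0395 0.1348]
top seat 0.59 [ 0.5939 -0.0293  0.0498]
top groove 0.64 [ 0.5927 -0.0271  0.0824]
top block 0.75 [ 0.5932 -0.0255  0.0272]
side pulley 0.55 [0.5728 0.039  0.1394]
side pulley 0.24 [ 0.5947 -0.0247  0.0203]
side seat 0.8 [ 0.597  -0.031   0.0524]
side groove 0.89 [ 0.5897 -0.0286  0.0832]
side groove 0.51 [0.5753 0.0402 0.1373]
side block 0.86 [ 0.5936 -0.0237  0.0218]
```

View pics/p1.png

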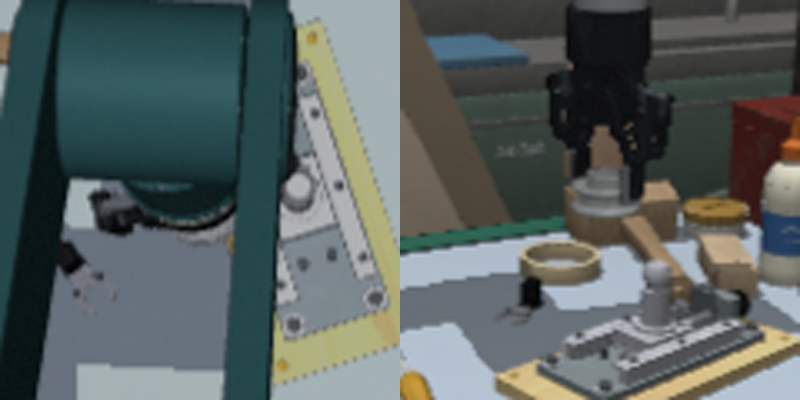

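The pulley is held level in the fingers (side crop 605,190) and the spindle is free at (655,290). I'll move over it.

Emit:
apply_moves([
  {"slide":[0.4,-1.35,0],"angular":[0,0,0]},
  {"slide":[0.4,-1.35,0],"angular":[0,0,0]},
  {"slide":[0.4,-1.35,0],"angular":[0,0,0]},
  {"slide":[0.4,-1.35,0],"angular":[0,0,0]},
  {"slide":[0.3,-1.35,0],"angular":[0,0,0.1]},
  {"slide":[0,0,-1],"angular":[0,0,0]},
  {"slide":[0,0,-1],"angular":[0,0,0]},
  {"slide":[0,0,0],"angular":[0,0,0]},
  {"slide":[0,0,0],"angular":[0,0,0]},
])

```text
time_s: 7.38
ee_pos: [0.5925, -0.0269, 0.1229]
ee_rot: [-3.14, 0.003, 0.314]
force: [-0.5, -0.6, -2.3]
finger_gap: 0.699
grasp_force: 44.1
```

```bash
python3 - <<'E'
from h import *
ims=[]
print(ctrl.get_state()["ee_pos"])
im=ctrl.capture("side")[:,:,::-1].copy();cv2.imwrite("pics/side2.png",im)
for q in("pulley","seat","groove"):
        for d in ctrl.landmark_of("side",q)[:2]: print(q,round(d["score"],2),np.round(d["point"],4))
u,v=proj("side",(.594,-.028,.1)).astype(int)
cv2.imwrite("pics/p2.png",cv2.resize(im[v-40:v+40,u-40:u+40],(560,560),interpolation=2))
E
```

```text
[ 0.59245899 -0.02689678  0.12286155]
pulley 0.66 [ 0.5907 -0.0281  0.1149]
pulley 0.53 [ 0.4742 -0.2641 -0.0028]
seat 0.77 [ 0.593  -0.0305  0.051 ]
seat 0.57 [ 0.5922 -0.027   0.0831]
groove 0.77 [ 0.5887 -0.0301  0.0828]
groove 0.18 [ 0.4744 -0.2681 -0.0049]
```

View pics/p2.png

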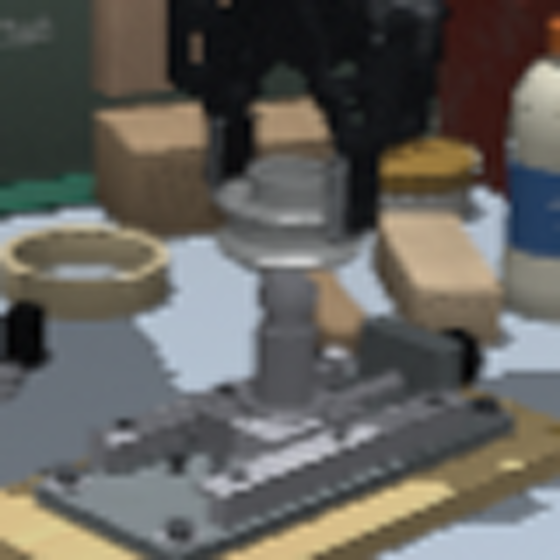

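The pulley (column 289) is centred over the spindle (column 289), so I'll lower it gently.

Emit:
apply_moves([
  {"slide":[0,0,-0.4],"angular":[0,0,0]},
  {"slide":[0,0,-0.4],"angular":[0,0,0]},
  {"slide":[0,0,-0.2],"angular":[0,0,0]},
  {"slide":[0,0,-0.2],"angular":[0,0,0]},
  {"slide":[0,0,-0.2],"angular":[0,0,0]},
  {"slide":[0,0,-0.2],"angular":[0,0,0]},
  {"slide":[0,0,-0.2],"angular":[0,0,0]},
  {"slide":[0,0,0],"angular":[0,0,0]},
])

```text
time_s: 8.25
ee_pos: [0.5936, -0.0273, 0.1058]
ee_rot: [-3.141, 0.001, 0.314]
force: [0.7, 0.1, -1.9]
finger_gap: 0.699
grasp_force: 44.1
```

Emit:
apply_moves([
  {"slide":[0,0,-0.2],"angular":[0,0,0]},
  {"slide":[0,0,-0.2],"angular":[0,0,0]},
  {"slide":[0,0,-0.2],"angular":[0,0,0]},
  {"slide":[0,0,-0.2],"angular":[0,0,0]},
  {"slide":[0,0,0],"angular":[0,0,0]},
])

```text
time_s: 8.67
ee_pos: [0.5935, -0.0274, 0.0977]
ee_rot: [-3.141, 0.001, 0.314]
force: [-0.6, -0.7, -2.1]
finger_gap: 0.699
grasp_force: 44.1
```

Emit:
apply_moves([
  {"slide":[0,0,-0.4],"angular":[0,0,0]},
  {"slide":[0,0,-0.4],"angular":[0,0,0]},
  {"slide":[0,0,-0.4],"angular":[0,0,0]},
  {"slide":[0,0,-0.4],"angular":[0,0,0]},
  {"slide":[0,0,-0.4],"angular":[0,0,0]},
  {"slide":[0,0,-0.4],"angular":[0,0,0]},
  {"slide":[0,0,-0.4],"angular":[0,0,0]},
  {"slide":[0,0,-0.4],"angular":[0,0,0]},
  {"slide":[0,0,-0.2],"angular":[0,0,0]},
  {"slide":[0,0,0],"angular":[0,0,0]},
])

```text
time_s: 9.5
ee_pos: [0.5934, -0.0273, 0.0635]
ee_rot: [-3.141, 0.001, 0.314]
force: [-2.6, -0.8, -3.7]
finger_gap: 0.694
grasp_force: 43.9
```

Emit:
apply_moves([
  {"slide":[0,0,-0.1],"angular":[0,0,0]},
  {"slide":[0,0,-0.1],"angular":[0,0,0]},
  {"slide":[0,0,-0.1],"angular":[0,0,0]},
  {"slide":[0,0,-0.1],"angular":[0,0,0]},
  {"slide":[0,0,-0.1],"angular":[0,0,0]},
  {"slide":[0,0,0],"angular":[0,0,0]},
])

```text
time_s: 10.0
ee_pos: [0.5941, -0.0274, 0.0592]
ee_rot: [3.142, -0.0, 0.314]
force: [-3.2, -1.4, 0.6]
finger_gap: 0.7
grasp_force: 44.3
```

Emit:
apply_moves([
  {"slide":[0,0,-0.1],"angular":[0,0,0]},
  {"slide":[0,0,-0.1],"angular":[0,0,0]},
  {"slide":[0,0,-0.1],"angular":[0,0,0]},
  {"slide":[0,0,0],"angular":[0,0,0]},
])

```text
time_s: 10.33
ee_pos: [0.5941, -0.0274, 0.056]
ee_rot: [-3.142, -0.0, 0.314]
force: [-1.8, -1.2, 0.6]
finger_gap: 0.699
grasp_force: 44.2
```

Emit:
apply_moves([
  {"slide":[0,0,-0.1],"angular":[0,0,0]},
  {"slide":[0,0,-0.1],"angular":[0,0,0]},
  {"slide":[0,0,0],"angular":[0,0,0]},
])

```text
time_s: 10.58
ee_pos: [0.5948, -0.0272, 0.0552]
ee_rot: [3.141, -0.002, 0.314]
force: [-3.6, 0.6, 7.2]
finger_gap: 0.699
grasp_force: 44.9
```

Emit:
apply_moves([
  {"slide":[0,0,0],"angular":[0,0,0]},
  {"slide":[0,0,0],"angular":[0,0,0]},
  {"slide":[0,0,0],"angular":[0,0,0]},
  {"slide":[0,0,0],"angular":[0,0,0]},
  {"slide":[0,0,0],"angular":[0,0,0]},
], grip=100)

```text
time_s: 11.0
ee_pos: [0.5943, -0.0273, 0.0542]
ee_rot: [3.142, -0.0, 0.314]
force: [-0.4, -0.1, 0.2]
finger_gap: 1.003
grasp_force: 0.0
```

Emit:
apply_moves([
  {"slide":[0,0,1],"angular":[0,0,0]},
  {"slide":[0,0,2],"angular":[0,0,0]},
  {"slide":[0,0,3],"angular":[0,0,0]},
  {"slide":[0,0,3],"angular":[0,0,0]},
  {"slide":[0,0,2],"angular":[0,0,0]},
  {"slide":[-1.5,-2.5,0],"angular":[0,0,0]},
  {"slide":[-2,-3,0],"angular":[0,0,0]},
  {"slide":[-2,-3,0],"angular":[0,0,0]},
  {"slide":[-2,-3,0],"angular":[0,0,0]},
  {"slide":[-2,-3,0],"angular":[0,0,-2]},
  {"slide":[-2,-3,0],"angular":[0,0,-2]},
  {"slide":[-2,-3,0],"angular":[0,0,-2]},
  {"slide":[-2,-3,0],"angular":[0,0,-1]},
  {"slide":[-0.3,-1.1,0],"angular":[0,0,0]},
  {"slide":[0,0,0],"angular":[0,0,0]},
  {"slide":[0,0,0],"angular":[0,0,0]},
])

```text
time_s: 12.33
ee_pos: [0.4362, -0.2737, 0.1648]
ee_rot: [3.142, -0.001, 0.19]
force: [-0.2, -0.7, -0.4]
finger_gap: 0.997
grasp_force: 0.0
```

```bash
python3 - <<'E'
from h import *
s=ctrl.get_state();print(s["ee_pos"],s["ee_rot"])
ims=[]
for n in("top","side"):
    im=ctrl.capture(n)[:,:,::-1].copy();cv2.imwrite(f"pics/{n}3.png",im)
    for q in("pulley","seat","groove","clip","clip_mouth"):
        for d in ctrl.landmark_of(n,q)[:3]: print(n,q,round(d["score"],2),np.round(d["point"],4))
    u,v=proj(n,(.594,-.028,.08)).astype(int);ims.append(cv2.resize(im[v-30:v+30,u-30:u+30],(400,400),interpolation=2))
cv2.imwrite("pics/p3.png",np.hstack(ims))
E
```

```text
[ 0.43619094 -0.2737417   0.16479472] [ 3.14150666e+00 -1.00755633e-03  1.89982747e-01]
top pulley 0.65 [ 4.863e-01 -2.627e-01  2.000e-04]
top pulley 0.63 [ 0.5954 -0.0253  0.0457]
top seat 0.63 [ 0.5923 -0.0297  0.0478]
top seat 0.62 [ 0.3564  0.2995 -0.0024]
top seat 0.48 [ 0.4723 -0.2656  0.0058]
top groove 0.48 [ 0.5958 -0.0266  0.0835]
top clip 0.73 [5.187e-01 1.343e-01 1.000e-04]
top clip 0.62 [0.33   0.1946 0.0024]
top clip 0.57 [ 0.4741 -0.2644  0.0015]
top clip_mouth 0.64 [ 0.5109  0.125  -0.0024]
top clip_mouth 0.58 [ 0.3235  0.207  -0.001 ]
top clip_mouth 0.51 [ 4.840e-01 -2.628e-01 -2.000e-04]
side pulley 0.66 [ 0.5954 -0.0248  0.0501]
side seat 0.69 [ 0.5954 -0.0311  0.0508]
side groove 0.59 [ 0.592  -0.0262  0.0821]
side groove 0.5 [ 0.6703 -0.2478 -0.0028]
side clip 0.81 [ 0.4727 -0.2666 -0.0008]
side clip 0.68 [ 0.5783 -0.363   0.002 ]
side clip 0.67 [0.5189 0.1368 0.0012]
side clip_mouth 0.66 [ 0.4883 -0.2611  0.003 ]
side clip_mouth 0.64 [ 0.3225  0.2085 -0.0011]
side clip_mouth 0.55 [ 0.5052  0.1314 -0.0021]
```

View pics/p3.png

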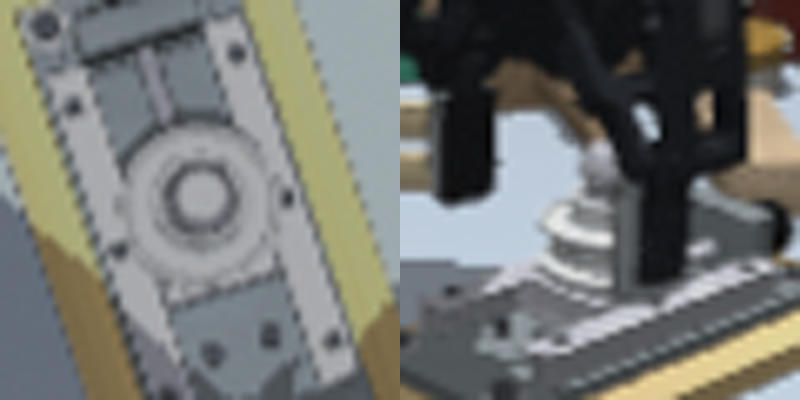

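The pulley sits seated around the spindle in the top crop (200,195), with the block at mid travel. The arm is over the right-hand clip, so I'll descend and grip it.

Emit:
apply_moves([
  {"slide":[0,0,-2.5],"angular":[0,0,0]},
  {"slide":[0,0,-2.5],"angular":[0,0,0]},
  {"slide":[0,0,-2.5],"angular":[0,0,0]},
  {"slide":[0,0,-2.5],"angular":[0,0,0]},
  {"slide":[0,0,-2.5],"angular":[0,0,0]},
  {"slide":[0,0,-2],"angular":[0,0,0]},
  {"slide":[0,0,-1.4],"angular":[0,0,0]},
  {"slide":[0,0,0],"angular":[0,0,0]},
  {"slide":[0,0,0],"angular":[0,0,0]},
])

```text
time_s: 13.68
ee_pos: [0.4355, -0.273, 0.0048]
ee_rot: [-3.14, 0.001, 0.192]
force: [0.2, -1.0, 0.4]
finger_gap: 0.999
grasp_force: 0.0
```

Emit:
apply_moves([
  {"slide":[0,0,0],"angular":[0,0,0]},
  {"slide":[0,0,0],"angular":[0,0,0]},
  {"slide":[0,0,0],"angular":[0,0,0]},
  {"slide":[0,0,0],"angular":[0,0,0]},
  {"slide":[0,0,0],"angular":[0,0,0]},
  {"slide":[0,0,0],"angular":[0,0,0]},
  {"slide":[0,0,0],"angular":[0,0,0]},
  {"slide":[0,0,0],"angular":[0,0,0]},
  {"slide":[0,0,0],"angular":[0,0,0]},
  {"slide":[0,0,0],"angular":[0,0,0]},
], grip=0, force=60)

```text
time_s: 14.52
ee_pos: [0.4362, -0.2737, 0.0059]
ee_rot: [3.141, -0.001, 0.192]
force: [-0.4, 0.5, 6.0]
finger_gap: 0.176
grasp_force: 58.9
```

Emit:
apply_moves([
  {"slide":[0,0,1],"angular":[0,0,0]},
  {"slide":[0,0,2.5],"angular":[0,0,0]},
  {"slide":[0,0,3.5],"angular":[0,0,1]},
  {"slide":[0,0,3.5],"angular":[0,0,2]},
  {"slide":[0,0,2.5],"angular":[0,0,2]},
  {"slide":[0,0,1],"angular":[0,0,1.9]},
  {"slide":[0.8,2,0],"angular":[0,0,0]},
  {"slide":[1.1,2.8,0],"angular":[0,0,0]},
  {"slide":[1.1,2.8,0],"angular":[0,0,0]},
  {"slide":[1.1,2.8,0],"angular":[0,0,0]},
  {"slide":[1.1,2.8,0],"angular":[0,0,0]},
  {"slide":[1.1,2.8,0],"angular":[0,0,0]},
  {"slide":[1,2.6,0],"angular":[0,0,0]},
  {"slide":[0.8,2,0],"angular":[0,0,0]},
  {"slide":[0.7,1.8,0],"angular":[0,0,0]},
  {"slide":[0,0,0],"angular":[0,0,0]},
  {"slide":[0,0,0],"angular":[0,0,0]},
  {"slide":[0,0,0],"angular":[0,0,0]},
])

```text
time_s: 16.02
ee_pos: [0.5235, -0.0497, 0.1455]
ee_rot: [3.141, 0.0, 0.313]
force: [-0.1, -0.4, -0.7]
finger_gap: 0.173
grasp_force: 58.5
```

```bash
python3 - <<'E'
from h import *
s=ctrl.get_state();print(s["ee_pos"],s["ee_rot"])
ims=[]
for n in("top","side"):
    im=ctrl.capture(n)[:,:,::-1].copy();cv2.imwrite(f"pics/{n}4.png",im)
    for q in("pulley","groove","clip","clip_mouth"):
        for d in ctrl.landmark_of(n,q)[:3]: print(n,q,round(d["score"],2),np.round(d["point"],4))
    u,v=proj(n,(.57,-.035,.11)).astype(int);ims.append(cv2.resize(im[v-45:v+45,u-45:u+45],(400,400),interpolation=2))
cv2.imwrite("pics/p4.png",np.hstack(ims))
E
```

```text
[ 0.52347596 -0.04973269  0.14550771] [3.14140128e+00 4.52860195e-04 3.12776399e-01]
top clip 0.64 [3.310e-01 1.965e-01 2.000e-04]
top clip 0.57 [0.5197 0.1322 0.0013]
top clip_mouth 0.68 [ 0.5111  0.1229 -0.0018]
top clip_mouth 0.48 [ 0.3236  0.2063 -0.0012]
side pulley 0.72 [ 0.5965 -0.0294  0.0486]
side pulley 0.68 [ 0.357   0.3027 -0.0016]
side groove 0.7 [ 0.5913 -0.0252  0.0812]
side clip 0.51 [0.5197 0.1375 0.0022]
side clip 0.43 [0.3295 0.194  0.002 ]
side clip 0.38 [ 0.5591 -0.0381  0.1369]
side clip_mouth 0.61 [0.506  0.1298 0.0007]
side clip_mouth 0.58 [ 0.5724 -0.0321  0.1377]
side clip_mouth 0.42 [ 0.3255  0.2058 -0.0006]
```

View pics/p4.png

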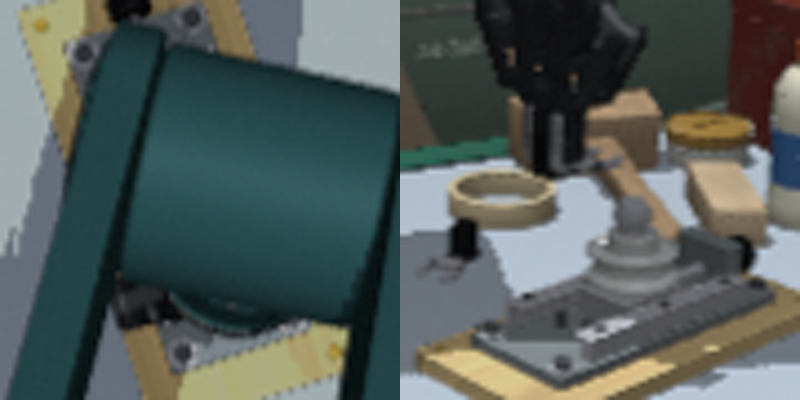

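The clip is held level in the fingers (side crop 600,160), pointing at the spindle (635,215). I'll lower it to groove height.

Emit:
apply_moves([
  {"slide":[0,0,-1.5],"angular":[0,0,0]},
  {"slide":[0,0,-1.5],"angular":[0,0,0]},
  {"slide":[0,0,-1],"angular":[0,0,0]},
  {"slide":[0,0,-1],"angular":[0,0,0]},
  {"slide":[0,0,-0.5],"angular":[0,0,0]},
  {"slide":[0,0,0],"angular":[0,0,0]},
  {"slide":[0,0,0],"angular":[0,0,0]},
  {"slide":[0,0,0],"angular":[0,0,0]},
  {"slide":[0,0,0],"angular":[0,0,0]},
])

```text
time_s: 17.27
ee_pos: [0.5245, -0.0495, 0.0909]
ee_rot: [3.141, -0.001, 0.312]
force: [0.3, 0.1, 0.2]
finger_gap: 0.176
grasp_force: 58.6
```

```bash
python3 - <<'E'
from h import *
s=ctrl.get_state();print(s["ee_pos"],s["ee_rot"],s["force"])
im=ctrl.capture("side")[:,:,::-1].copy()
for q in("pulley","groove","clip","clip_mouth"):
    for d in ctrl.landmark_of("side",q)[:4]:
        if d["point"][2]>.03: print(q,round(d["score"],2),np.round(d["point"],4))
u,v=proj("side",(.58,-.035,.08)).astype(int)
cv2.imwrite("pics/p5.png",cv2.resize(im[v-30:v+30,u-40:u+40],(800,600),interpolation=2))
E
```

```text
[ 0.5245211  -0.04945487  0.09086231] [ 3.14106311e+00 -1.10348085e-03  3.12313106e-01] [0.2677422  0.08916217 0.22040429]
pulley 0.74 [ 0.5949 -0.026   0.0489]
groove 0.49 [ 0.5899 -0.0248  0.0813]
clip 0.56 [ 0.5587 -0.0382  0.0857]
clip_mouth 0.66 [ 0.5775 -0.0314  0.0861]
```

View pics/p5.png

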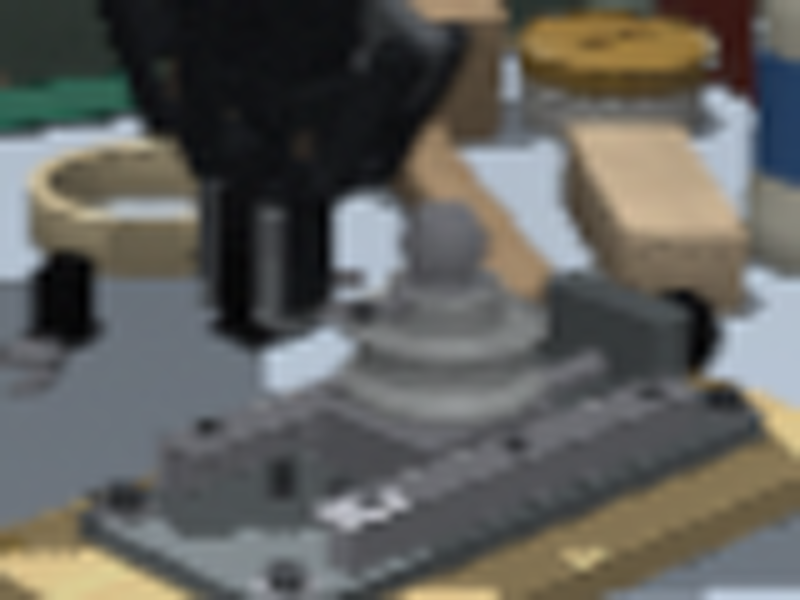

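The clip is level with the groove, its jaws at (345,300) just short of the hub. I'll advance along the rails.

Emit:
apply_moves([
  {"slide":[0.285,0.092,0],"angular":[0,0,0]},
  {"slide":[0.285,0.092,0],"angular":[0,0,0]},
  {"slide":[0.285,0.092,0],"angular":[0,0,0]},
  {"slide":[0.285,0.092,0],"angular":[0,0,0]},
  {"slide":[0.19,0.061,0],"angular":[0,0,0]},
  {"slide":[0.19,0.061,0],"angular":[0,0,0]},
  {"slide":[0,0,0],"angular":[0,0,0]},
])

```text
time_s: 18.1
ee_pos: [0.5397, -0.0444, 0.0903]
ee_rot: [3.142, -0.0, 0.312]
force: [1.0, -0.2, -0.3]
finger_gap: 0.177
grasp_force: 58.5
```

Emit:
apply_moves([
  {"slide":[0,0,-0.05],"angular":[0,0,0]},
  {"slide":[0,0,-0.05],"angular":[0,0,0]},
  {"slide":[0,0,-0.05],"angular":[0,0,0]},
  {"slide":[0,0,0],"angular":[0,0,0]},
  {"slide":[0,0,0],"angular":[0,0,0]},
])

```text
time_s: 18.52
ee_pos: [0.5391, -0.0445, 0.0889]
ee_rot: [-3.141, -0.0, 0.312]
force: [-0.4, 0.1, 0.7]
finger_gap: 0.177
grasp_force: 58.7
```

Emit:
apply_moves([
  {"slide":[0,0,-0.05],"angular":[0,0,0]},
  {"slide":[0,0,-0.05],"angular":[0,0,0]},
  {"slide":[0,0,0],"angular":[0,0,0]},
  {"slide":[0,0,0],"angular":[0,0,0]},
])

```text
time_s: 18.85
ee_pos: [0.5396, -0.0446, 0.0884]
ee_rot: [3.141, -0.001, 0.312]
force: [-1.3, -0.3, 6.3]
finger_gap: 0.17
grasp_force: 59.6
```

The hub top is felt at TCP z of about 0.0886. I'll raise about 1 mm off it and push.

Emit:
apply_moves([
  {"slide":[0,0,0.14],"angular":[0,0,0]},
  {"slide":[0.095,0.031,0],"angular":[0,0,0]},
  {"slide":[0.095,0.031,0],"angular":[0,0,0]},
  {"slide":[0.095,0.031,0],"angular":[0,0,0]},
  {"slide":[0.095,0.031,0],"angular":[0,0,0]},
  {"slide":[0.095,0.031,0],"angular":[0,0,0]},
  {"slide":[0,0,0],"angular":[0,0,0]},
])

```text
time_s: 19.43
ee_pos: [0.5434, -0.0431, 0.089]
ee_rot: [-3.141, 0.001, 0.312]
force: [-3.7, -1.8, 1.1]
finger_gap: 0.177
grasp_force: 58.9
```

Emit:
apply_moves([
  {"slide":[0.095,0.031,0],"angular":[0,0,0]},
  {"slide":[0.095,0.031,0],"angular":[0,0,0]},
  {"slide":[0.095,0.031,0],"angular":[0,0,0]},
  {"slide":[0.095,0.031,0],"angular":[0,0,0]},
  {"slide":[0.095,0.031,0],"angular":[0,0,0]},
  {"slide":[0,0,0],"angular":[0,0,0]},
])

```text
time_s: 19.93
ee_pos: [0.5488, -0.0413, 0.0891]
ee_rot: [-3.142, -0.0, 0.312]
force: [-2.2, -4.0, -0.9]
finger_gap: 0.179
grasp_force: 58.6
```

Emit:
apply_moves([
  {"slide":[0.095,0.031,0],"angular":[0,0,0]},
  {"slide":[0.095,0.031,0],"angular":[0,0,0]},
  {"slide":[0.095,0.031,0],"angular":[0,0,0]},
  {"slide":[0.095,0.031,0],"angular":[0,0,0]},
  {"slide":[0,0,0],"angular":[0,0,0]},
])

```text
time_s: 20.35
ee_pos: [0.5513, -0.0404, 0.089]
ee_rot: [-3.141, 0.002, 0.312]
force: [-6.4, -5.7, 1.7]
finger_gap: 0.17
grasp_force: 59.2
```

Emit:
apply_moves([
  {"slide":[0.065,-0.035,0],"angular":[0,0,0]},
  {"slide":[0.0475,0.0155,0],"angular":[0,0,0]},
  {"slide":[0,0,0],"angular":[0,0,0]},
])

```text
time_s: 20.6
ee_pos: [0.5524, -0.0403, 0.089]
ee_rot: [-3.141, 0.002, 0.312]
force: [-4.9, -3.6, 2.7]
finger_gap: 0.176
grasp_force: 59.1
```

Emit:
apply_moves([
  {"slide":[0.0475,0.0155,0],"angular":[0,0,0]},
  {"slide":[0.0475,0.0155,0],"angular":[0,0,0]},
  {"slide":[0.0475,0.0155,0],"angular":[0,0,0]},
  {"slide":[0,0,0],"angular":[0,0,0]},
])

```text
time_s: 20.93
ee_pos: [0.555, -0.0396, 0.0891]
ee_rot: [-3.141, -0.0, 0.312]
force: [-1.1, -1.5, -0.5]
finger_gap: 0.177
grasp_force: 58.6
```

```bash
python3 - <<'E'
from h import *
s=ctrl.get_state();print(s["ee_pos"],s["force"])
ims=[]
for n in("side","top"):
    im=ctrl.capture(n)[:,:,::-1].copy()
    for q in("pulley","seat","groove","clip","clip_mouth","block"):
        for d in ctrl.landmark_of(n,q)[:4]:
            if .015<d["point"][2]: print(n,q,round(d["score"],2),np.round(d["point"],4))
    if n=="side":
        u,v=proj("side",(.59,-.03,.08)).astype(int)
        cv2.imwrite("pics/p6.png",cv2.resize(im[v-30:v+30,u-40:u+40],(800,600),interpolation=2))
E
```

```text
[ 0.55497879 -0.0396102   0.08912643] [-1.07114548 -1.53914079 -0.46922211]
side pulley 0.64 [ 0.5989 -0.0258  0.0497]
side seat 0.67 [ 0.5976 -0.0282  0.0477]
side groove 0.57 [ 0.5989 -0.0244  0.0818]
side clip 0.4 [ 0.5903 -0.0281  0.0815]
side clip_mouth 0.52 [ 0.6064 -0.024   0.0832]
side block 0.67 [ 0.5997 -0.0232  0.0187]
```

View pics/p6.png

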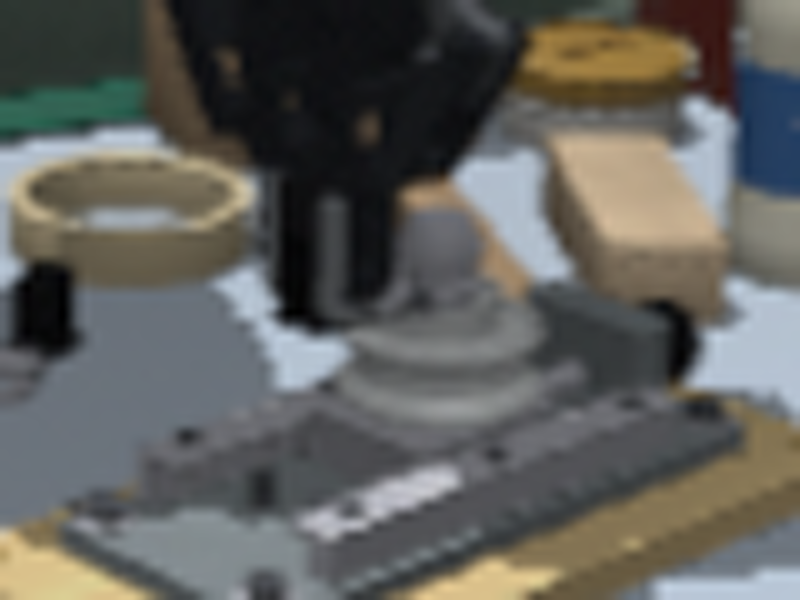

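The block has moved about 5 mm (groove now at x≈0.598) and the push has dropped. I'll push on in small steps.

Emit:
apply_moves([
  {"slide":[0.0475,0.0155,0],"angular":[0,0,0]},
  {"slide":[0.0475,0.0155,0],"angular":[0,0,0]},
  {"slide":[0.0475,0.0155,0],"angular":[0,0,0]},
  {"slide":[0,0,0],"angular":[0,0,0]},
])

```text
time_s: 21.97
ee_pos: [0.5568, -0.0393, 0.0891]
ee_rot: [-3.141, -0.001, 0.312]
force: [0.8, 0.8, -0.4]
finger_gap: 0.176
grasp_force: 58.6
```

Emit:
apply_moves([
  {"slide":[0.0475,0.0155,0],"angular":[0,0,0]},
  {"slide":[0.0475,0.0155,0],"angular":[0,0,0]},
  {"slide":[0.0475,0.0155,0],"angular":[0,0,0]},
  {"slide":[0,0,0],"angular":[0,0,0]},
])

```text
time_s: 22.3
ee_pos: [0.5592, -0.0387, 0.0895]
ee_rot: [3.141, -0.002, 0.312]
force: [3.8, 2.2, -1.0]
finger_gap: 0.175
grasp_force: 58.7
```

Emit:
apply_moves([
  {"slide":[0.0475,0.0155,0],"angular":[0,0,0]},
  {"slide":[0.0475,0.0155,0],"angular":[0,0,0]},
  {"slide":[0.0475,0.0155,0],"angular":[0,0,0]},
  {"slide":[0,0,0],"angular":[0,0,0]},
])

```text
time_s: 22.63
ee_pos: [0.5591, -0.0386, 0.0891]
ee_rot: [3.142, 0.0, 0.312]
force: [2.9, 1.5, 0.2]
finger_gap: 0.177
grasp_force: 58.7
```

Emit:
apply_moves([
  {"slide":[0.0475,0.0155,0],"angular":[0,0,0]},
  {"slide":[0.0475,0.0155,0],"angular":[0,0,0]},
  {"slide":[0.0475,0.0155,0],"angular":[0,0,0]},
  {"slide":[0,0,0],"angular":[0,0,0]},
])

```text
time_s: 22.97
ee_pos: [0.5599, -0.0381, 0.089]
ee_rot: [-3.141, 0.001, 0.312]
force: [0.4, -0.3, 1.5]
finger_gap: 0.172
grasp_force: 58.8
```

Emit:
apply_moves([
  {"slide":[0.0475,0.0155,0],"angular":[0,0,0]},
  {"slide":[0.0475,0.0155,0],"angular":[0,0,0]},
  {"slide":[0,0,0],"angular":[0,0,0]},
])

```text
time_s: 23.22
ee_pos: [0.5604, -0.0379, 0.089]
ee_rot: [-3.141, 0.002, 0.312]
force: [-3.6, -1.7, 3.1]
finger_gap: 0.173
grasp_force: 59.2
```

Emit:
apply_moves([
  {"slide":[0.0475,0.0155,0],"angular":[0,0,0]},
  {"slide":[0.0475,0.0155,0],"angular":[0,0,0]},
  {"slide":[0,0,0],"angular":[0,0,0]},
])

```text
time_s: 23.47
ee_pos: [0.5621, -0.0373, 0.089]
ee_rot: [-3.141, 0.001, 0.312]
force: [-3.1, -2.6, 1.9]
finger_gap: 0.173
grasp_force: 59.1
```

Emit:
apply_moves([
  {"slide":[0.0475,0.0155,0],"angular":[0,0,0]},
  {"slide":[0.0475,0.0155,0],"angular":[0,0,0]},
  {"slide":[0.0475,0.0155,0],"angular":[0,0,0]},
  {"slide":[0,0,0],"angular":[0,0,0]},
])

```text
time_s: 23.8
ee_pos: [0.5634, -0.0369, 0.089]
ee_rot: [-3.141, 0.001, 0.312]
force: [-4.7, -2.3, 2.7]
finger_gap: 0.176
grasp_force: 59.2
```

Emit:
apply_moves([
  {"slide":[0.0475,0.0155,0],"angular":[0,0,0]},
  {"slide":[0.0475,0.0155,0],"angular":[0,0,0]},
  {"slide":[0,0,0],"angular":[0,0,0]},
])

```text
time_s: 24.05
ee_pos: [0.5634, -0.0369, 0.089]
ee_rot: [-3.141, 0.003, 0.313]
force: [-7.2, -4.6, 5.8]
finger_gap: 0.171
grasp_force: 59.5
```

Emit:
apply_moves([
  {"slide":[0.0475,0.0155,0],"angular":[0,0,0]},
  {"slide":[0.0475,0.0155,0.02],"angular":[0,0,0]},
  {"slide":[0,0,0],"angular":[0,0,0]},
])

```text
time_s: 24.3
ee_pos: [0.5635, -0.0368, 0.089]
ee_rot: [-3.141, 0.005, 0.313]
force: [-9.7, -5.0, 6.2]
finger_gap: 0.173
grasp_force: 59.6
```

Emit:
apply_moves([
  {"slide":[0.0475,0.0155,0],"angular":[0,0,0]},
  {"slide":[0.0475,0.0155,0],"angular":[0,0,0]},
  {"slide":[0.0475,0.0155,0.02],"angular":[0,0,0]},
  {"slide":[0,0,0],"angular":[0,0,0]},
  {"slide":[0,0,0],"angular":[0,0,0]},
])

```text
time_s: 24.72
ee_pos: [0.5636, -0.0367, 0.0891]
ee_rot: [-3.141, 0.007, 0.313]
force: [-12.9, -6.9, 8.4]
finger_gap: 0.175
grasp_force: 59.9
```

Emit:
apply_moves([
  {"slide":[0.0475,0.0155,0],"angular":[0,0,0]},
  {"slide":[0.0475,0.0155,0.02],"angular":[0,0,0]},
  {"slide":[0.0475,0.0155,0],"angular":[0,0,0]},
  {"slide":[0,0,0],"angular":[0,0,0]},
  {"slide":[0,0,0],"angular":[0,0,0]},
  {"slide":[0,0,0],"angular":[0,0,0]},
])

```text
time_s: 25.22
ee_pos: [0.5636, -0.0366, 0.0892]
ee_rot: [-3.14, 0.01, 0.313]
force: [-15.0, -9.4, 10.6]
finger_gap: 0.174
grasp_force: 60.3
```

Emit:
apply_moves([
  {"slide":[0.0475,0.0155,0.02],"angular":[0,0,0]},
  {"slide":[0.0475,0.0155,0],"angular":[0,0,0]},
  {"slide":[0,0,0],"angular":[0,0,0]},
  {"slide":[0,0,0],"angular":[0,0,0]},
  {"slide":[0,0,0],"angular":[0,0,0]},
  {"slide":[0,0,0],"angular":[0,0,0]},
])

```text
time_s: 25.72
ee_pos: [0.5637, -0.0366, 0.0892]
ee_rot: [-3.14, 0.011, 0.313]
force: [-17.1, -11.0, 11.5]
finger_gap: 0.174
grasp_force: 60.5
```

```bash
python3 - <<'E'
from h import *
s=ctrl.get_state();print(s["ee_pos"],s["force"])
im=ctrl.capture("side")[:,:,::-1].copy()
for n in("side",):
    for q in("pulley","groove","clip","clip_mouth","block"):
        for d in ctrl.landmark_of(n,q)[:4]:
            if .015<d["point"][2]: print(n,q,round(d["score"],2),np.round(d["point"],4))
u,v=proj("side",(.6,-.03,.08)).astype(int)
cv2.imwrite("pics/p7.png",cv2.resize(im[v-30:v+30,u-40:u+40],(800,600),interpolation=2))
E
```

```text
[ 0.56366846 -0.03657661  0.08921123] [-17.06536711 -11.0263842   11.49341829]
side pulley 0.72 [ 0.5996 -0.0289  0.0824]
side pulley 0.65 [ 0.6018 -0.0238  0.0503]
side groove 0.5 [ 0.5985 -0.0232  0.0819]
side clip 0.67 [ 0.6011 -0.0245  0.0513]
side clip 0.42 [ 0.6022 -0.028   0.0792]
side clip_mouth 0.6 [ 0.6125 -0.0212  0.082 ]
side block 0.54 [ 0.6002 -0.0212  0.017 ]
```

View pics/p7.png

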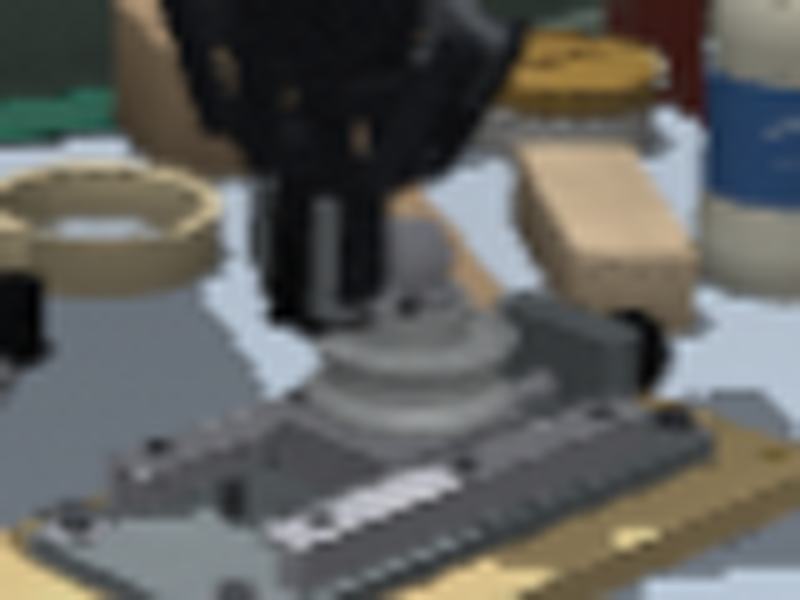

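The clip sits on the hub around the spindle, jaws to the screw, and was held at about 19.6 N for some 0.4 s. Next I'll relax the push, open and retreat.

Emit:
apply_moves([
  {"slide":[-0.095,-0.031,0],"angular":[0,0,0]},
  {"slide":[-0.095,-0.031,0],"angular":[0,0,0]},
  {"slide":[-0.095,-0.031,0],"angular":[0,0,0]},
  {"slide":[-0.095,-0.031,0],"angular":[0,0,0]},
  {"slide":[-0.095,-0.031,0],"angular":[0,0,0]},
  {"slide":[0,0,0],"angular":[0,0,0]},
  {"slide":[0,0,0],"angular":[0,0,0]},
])

```text
time_s: 26.6
ee_pos: [0.5634, -0.0367, 0.0892]
ee_rot: [-3.141, 0.003, 0.312]
force: [-4.6, -3.4, -0.9]
finger_gap: 0.173
grasp_force: 58.7
```

Emit:
apply_moves([
  {"slide":[-0.095,-0.031,0],"angular":[0,0,0]},
  {"slide":[0,0,0],"angular":[0,0,0]},
])

```text
time_s: 26.77
ee_pos: [0.5633, -0.0368, 0.0895]
ee_rot: [-3.141, 0.001, 0.312]
force: [-3.9, -2.3, -1.6]
finger_gap: 0.18
grasp_force: 58.6
```

Emit:
apply_moves([
  {"slide":[0,0,0],"angular":[0,0,0]},
  {"slide":[0,0,0],"angular":[0,0,0]},
  {"slide":[0,0,0],"angular":[0,0,0]},
  {"slide":[0,0,0],"angular":[0,0,0]},
  {"slide":[0,0,0],"angular":[0,0,0]},
], grip=60)

```text
time_s: 27.18
ee_pos: [0.5647, -0.0368, 0.0902]
ee_rot: [3.141, -0.001, 0.312]
force: [-0.6, -0.9, -0.1]
finger_gap: 0.596
grasp_force: 0.0
```

Emit:
apply_moves([
  {"slide":[0,0,0.5],"angular":[0,0,0]},
  {"slide":[0,0,1],"angular":[0,0,0]},
  {"slide":[0,0,2],"angular":[0,0,0]},
  {"slide":[0,0,2],"angular":[0,0,0]},
  {"slide":[0,0,2],"angular":[0,0,0]},
  {"slide":[-1,-1.5,1],"angular":[0,0,0]},
  {"slide":[-1,-3,0],"angular":[0,0,0]},
  {"slide":[-1,-3,0],"angular":[0,0,0]},
  {"slide":[-1,-3,0],"angular":[0,0,0]},
  {"slide":[-1,-3,0],"angular":[0,0,0]},
  {"slide":[-1,-3,0],"angular":[0,0,0]},
  {"slide":[-1,-3,0],"angular":[0,0,0]},
  {"slide":[-1,-3,0],"angular":[0,0,0]},
  {"slide":[0,0,0],"angular":[0,0,0]},
  {"slide":[0,0,0],"angular":[0,0,0]},
])

```text
time_s: 28.43
ee_pos: [0.4839, -0.2635, 0.1759]
ee_rot: [3.141, -0.001, 0.309]
force: [-0.1, 0.3, -1.1]
finger_gap: 0.601
grasp_force: 0.0
```

```bash
python3 - <<'E'
from h import *
ims=[]
for n in("top","side"):
    im=ctrl.capture(n)[:,:,::-1].copy()
    for q in("pulley","groove","clip","clip_mouth"):
        for d in ctrl.landmark_of(n,q)[:4]:
            if .015<d["point"][2]: print(n,q,round(d["score"],2),np.round(d["point"],4))
    u,v=proj(n,(.6,-.028,.08)).astype(int);ims.append(cv2.resize(im[v-27:v+27,u-27:u+27],(400,400),interpolation=2))
cv2.imwrite("pics/p8.png",np.hstack(ims))
E
```

```text
top pulley 0.68 [ 0.6077 -0.0242  0.0462]
top groove 0.5 [ 0.6027 -0.0273  0.0803]
top clip 0.51 [ 0.5993 -0.0278  0.0876]
top clip_mouth 0.57 [ 0.609  -0.0181  0.0818]
side pulley 0.58 [ 0.6014 -0.0229  0.0499]
side groove 0.58 [ 0.5966 -0.0265  0.0792]
side groove 0.3 [ 0.5988 -0.0273  0.0784]
side clip 0.61 [ 0.5986 -0.0269  0.0829]
side clip_mouth 0.56 [ 0.613  -0.0229  0.0835]
side clip_mouth 0.24 [ 0.5972 -0.0223  0.0493]
```

View pics/p8.png

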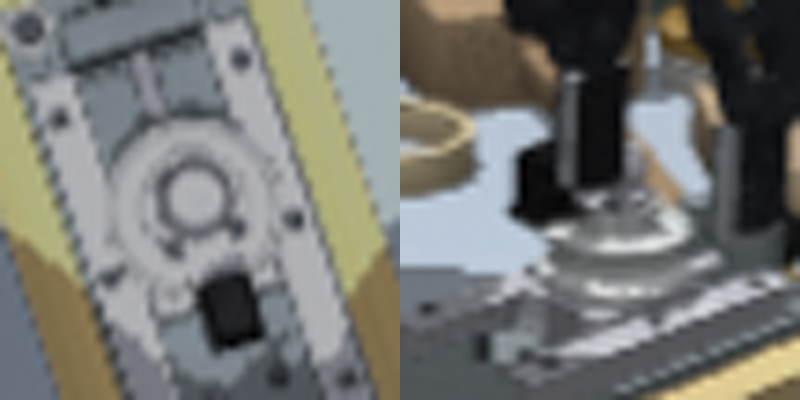

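The clip is home: its grip at (230,308) lies about 39 mm behind the spindle (195,195), along the rails. Handing in.

```bash
python3 -c "
from bench import ctrl
print(ctrl.close_job())"
```

```text
the job is handed in; nothing more can be done
None
```

The job is handed in: the pulley is seated hub up, and the clip snapped into the groove with its jaws towards the screw, was pressed home at about 20 N (wrist force reading), and was then released; the judge's verdict was not shown.

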